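# Refit the bayonet cap on the vacuum pump's exhaust neck

### The arm

A 7-joint arm with a two-finger parallel gripper is mounted at the origin on the work surface. World frame = base frame: x ahead of the robot, y to its left, z up, the work surface at z = 0. Lengths are in m, angles in rad, forces in N, time in s.
With the tool pointing down it reaches from about 0.4 to 0.85 m from the base axis. Payload 10.4 kg.
Tool frame: the origin (TCP) lies at the very end of the fingers, on their centre line; the grasp point (between the pads) lies 19 mm behind it; z points along the fingers, y is the line along which they close (so a half turn about z gives the same grasp; the last joint's range is limited). The gripper opens to 85 mm and grips with 20 to 120 N. Pads are 22 mm wide; open, the fingers measure 114 mm over their backs; the gripper's body (76 mm by 85 mm) begins 54 mm behind the grasp point. The pads swing forward as they close: fully open they stand 13 mm farther back than shut.
Start: joints at [1.16, 0.332, -0.065, 1.46, 0.022, 1.35, -0.088], TCP at [0.236, -0.579, 0.231] pointing down, gripper open.
Joint ranges: [-2.6, 2.6], [-0.5, 2.12], [-1.47, 1.34], [0.16, 2.42], [-1.27, 4.41], [0.06, 2.06], [-2.6, 2.6]. Speed limits (rad/s): [2.22, 2.22, 2.79, 2.79, 3.14, 3.14, 3.14].

### API

Orientations are given as a unit quaternion [x, y, z, w].
In Python, from workcell import * gives the robot as it stands.
- The arm moves only by the tool step_arm, never from a script. Its argument "commands" is one flat list of numbers, 7 for each row, row after row: the finger opening in mm, from 0 to 85.4, then the shift along the world's x, y, z as a fraction of full scale, then the turn, a rotation vector about the world's x, y, z as a fraction of full scale. A call has exactly 10 rows; each row is the pose to reach, as a shift and turn from the pose commanded when the call began, turning the shorter way round; what a row does not reach only later rows make up. Full scale, the value 1, is 0.6 m for a shift and pi rad for a turn. A row lasts 1/8 s, in which the tool goes at most 62.5 mm and 10.7 degrees, less where a joint would pass 70% of its speed; a pose out of reach is approached as far as the arm can. A call with a number of a shift or a turn outside -1 to 1 is refused whole. A call with a gripper value outside its range is refused whole. The fingers move at their own pace and stop on an object; "squeeze" is the grip in N (left out, the last holds). Time passes only in rows, so rows that repeat a pose let the fingers close, or fill a call up. It gives the time, the measured TCP pose, the force, the opening and the grip force at its end, in the units of the state.
- get_obs(): the state, without advancing time (a new reading comes with each control period).
- camera(name): name is "scene" or "top"; returns the picture (384x512x3 uint8, red, green, blue); there is no depth.
- camera_params(name): a dict with "mtx" (3x3 intrinsics, pixels), "dist" ([k1, k2, p1, p2, k3] as OpenCV has them; the pictures are not rectified), "extrinsics" (4x4, takes a point from world to camera coordinates). Camera axes: x right, y down, z forward; pixel columns grow to the right and rows downward; lengths in m; the calibration is good to about 2 mm. A picture is of the moment at which its call begins. camera_params takes no time and is no camera call.
- hand_in(): hands the job in; it is judged then, once.
The state is a dict: "clock": time; "joint_pos": joint angles; "joint_velocities": joint speeds; "tau": joint torques, N m; "position": TCP position; "ee_rot": TCP orientation; "ft_force": force on the tool from outside, world axes, zero at the start; "torque": the same for the moment, N m; "grip_width": opening from 0.0 (shut) to 1.0 (fully open); "grasp_force": force on a finger pad.
Only numpy, scipy, OpenCV 4.12 (cv2) and the standard library are available. Lean on these libraries where they do the work, as an engineer would, in place of code of your own. Each camera call takes 0.05 s, during which the arm holds its last target. There are 200 camera calls.

### The job

Put the two-lugged cap back on the vacuum pump's neck: feel for the slots, press the cap in against its spring, twist it clockwise to the stop so that it locks, then let go. A light push and a light twist are enough; never force it (keep the load between cap and pump below 60 N in all), and leave the other things on the bench where they are.

Things in the scene. Friction and masses are not known exactly. Their poses are not given: they have to be found in the camera images.
- cap: Loose grey plastic bayonet cap, about 0.12 kg, 66 mm tall, standing stem down on the 12 mm plywood board. Origin: centre of the stem's underside, z up its axis. Stem 32 mm across (chamfered foot 27 mm), z = 0 to 24 mm; round flange 60 mm across, z = 24 to 30 mm; on top a flat grip bar, z = 30 to 66 mm. Half a turn about z makes no difference.
- cap_grip (a point): Where to pinch the cap: on its axis, 53 mm above its origin, in the middle of the grip bar (46 mm long along the cap's x, 18 mm wide along y: pinch across y). 23 mm above the flange's top. Axes are the cap's.
- cap_lugs (a point): On the cap's axis, 11 mm above its origin, mid-height of the two lugs. They stick out of the stem at the cap's +x and -x, reach 23 mm from the axis, are 8 mm wide (y) and 6 mm high (z = 8 to 14 mm of the cap).
- pump: Vacuum pump, fixed to the bench: ribbed aluminium oil case 130 x 130 mm, 135 mm high, round aluminium neck on top; a blue motor runs from the case to +y (to 255 mm, 135 mm high; carrying handle 173 mm high, y = 102 to 233 mm). Origin on the bench under the neck's axis; z up.
- mouth (a point): Centre of the neck's top rim, 165 mm above the bench; axes are the pump's. Neck 64 mm across, bore 35 mm. Two opposite slots for the lugs, 11 mm wide, reach 25.8 mm from the axis: visible from above, not measured. Their line lies within 0.35 rad either side of the pump's x axis. With the lugs resting on the rim the cap's origin is 8 mm below this point and the stem is in the bore, 1.5 mm play.
- spring_top (a point): Top of the spring plate in the bore, at rest, 11 mm below the mouth. With its lugs in the slots the cap drops until its stem stands on it (origin here). Pushing it down takes 4 N to start, then 0.5 N more per mm. From 21 mm below the mouth (9 N) the lugs are under the 7 mm thick lip and can turn; at 24 mm (10.5 N) the flange meets the rim, a hard stop.
- lock_height (a point): Where the cap's origin is when locked, 18 mm below the mouth. From the slots the pressed-in cap turns clockwise (from above) 0.9 rad to a hard stop; 0.5 N m there loads the lugs with 25 N in all. In the last 0.15 rad the lugs lie under 3 mm deep pockets: let go there, the spring lifts the cap 3 mm into them. Not turned far enough, it stays 21 mm below the mouth or springs out.
- plug: Bystander: plain round grey blanking plug without lugs, 44 mm in diameter, 38 mm tall, on the board. Origin under its centre.
- fitting: Bystander: brass hose fitting, 45 mm long, 18 mm high, lying on the board.
- thread_tape: Bystander: small yellow ring of thread tape, 48 mm in diameter, 14 mm high, flat on the board.
- screwdriver: Bystander: screwdriver, 180 mm long, lying on the board's edge nearest the robot.
- tape_roll: Bystander: roll of blue tape, 104 mm in diameter, 24 mm high, flat on the bench.
- oil_bottle: Bystander: grey oil bottle, 72 mm in diameter, 210 mm tall, standing on the bench.
- offcut: Bystander: wood offcut 50 x 160 x 30 mm lying on the bench.
Mind the look-alikes: they are no part of the job. Leave any green or yellow look-alike of the cap alone.

How it is judged:
By the outcome, as a careful person would: the job done as asked, in the order asked, and still so for the second after the job is handed in, with the robot touching nothing.
It also fails if it takes over 61 s, if anything falls off the work surface, if the arm or the gripper's body presses on something with over 40 N, if the wrist force passes 120 N, or if a joint passes its speed limit or range.

## Working session

There is one attempt and no reset: what is moved stays moved. The work goes in short steps, Python scripts to look and compute and a tool call to move; the robot and the scene stay as the last step left them, time stands still between calls to the robot, and variables do not carry over. Pictures are saved under pics/ and viewed, at most 10 in all, crops included, and the job is handed in when it is done.

Besides the shell and the picture viewer there is one more tool, called after "Emit:" by a JSON object that holds its "name" and its "arguments". step_arm: Moves the arm, as the interface text tells. Its arguments: {"type":"object","properties":{"commands":{"type":"array","items":{"type":"number"}},"squeeze":{"type":"number"}},"required":["commands"]}

```bash
mkdir -p pics; ls; python3 - <<'E'
from workcell import *
import cv2,numpy as np
np.set_printoptions(precision=4,suppress=True)
for n in ("scene","top"):
    im=camera(n); cv2.imwrite(f"pics/{n}0.png",im[:,:,::-1])
    p=camera_params(n); print(n,p["mtx"],p["dist"],p["extrinsics"])
o=get_obs(); print(o)
E
```

```text
pics
scene [[484.238    0.     258.8124]
 [  0.     484.238  201.1211]
 [  0.       0.       1.    ]] [-0.1832  0.      0.      0.      0.    ] [[-0.5824  0.8128  0.0133  0.3781]
 [ 0.5047  0.3743 -0.7779 -0.1202]
 [-0.6373 -0.4463 -0.6282  1.4937]
 [ 0.      0.      0.      1.    ]]
top [[389.4953   0.     255.513 ]
 [  0.     389.4953 186.0528]
 [  0.       0.       1.    ]] [-0.0029  0.      0.      0.      0.    ] [[ 0.0277 -0.9995  0.0132 -0.1382]
 [-0.9871 -0.0294 -0.1574  0.549 ]
 [ 0.1577 -0.0087 -0.9874  1.1311]
 [ 0.      0.      0.      1.    ]]
{'clock': 0.1, 'joint_pos': array([ 1.1604,  0.3328, -0.0647,  1.4608,  0.0216,  1.3499, -0.0885]), 'joint_velocities': array([-0.0002,  0.0001,  0.0001, -0.0009,  0.0003, -0.0005, -0.0005]), 'tau': array([  0.0018, -62.6748,   0.0494, -39.243 ,   0.0163,   0.007 ,
         0.0001]), 'position': array([ 0.2362, -0.5783,  0.2306]), 'ee_rot': array([ 0.9813,  0.1927, -0.0001, -0.0006]), 'ft_force': array([-0.9026, -0.2627, -0.8295]), 'torque': array([-0.0313, -0.0001, -0.0788]), 'grasp_force': 0.0, 'grip_width': 0.9955483678261987}
```

View pics/top0.png

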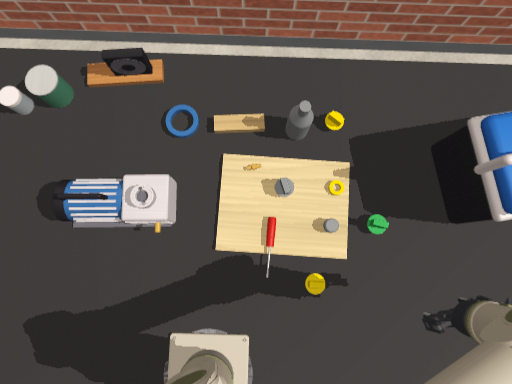

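View pics/scene0.png

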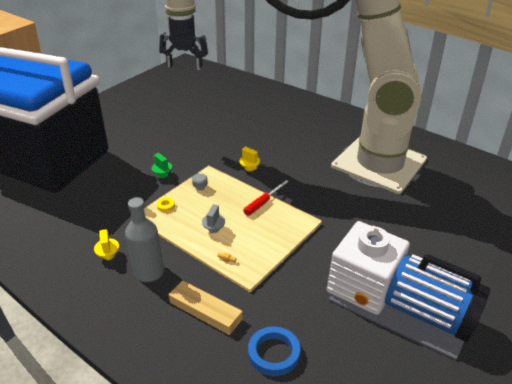

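The cap is at top (285,187) and scene (213,218). The pump neck is at top (141,196) and scene (374,238). The yellow and green look-alikes are off the board. Next I'll zoom in on the cap and the neck.

```bash
cat > h.py <<'E'
from workcell import *
import cv2,numpy as np
np.set_printoptions(precision=4,suppress=True)
def ray(n,px):
    p=camera_params(n);E=np.array(p["extrinsics"]);R,t=E[:3,:3],E[:3,3]
    u=cv2.undistortPoints(np.array([[px]],float),np.array(p["mtx"]),np.array(p["dist"]))[0,0]
    d=R.T@np.array([u[0],u[1],1]);return -R.T@t,d/np.linalg.norm(d)
def onz(n,px,z):
    c,d=ray(n,px);return c+d*(z-c[2])/d[2]
def proj(n,P):
    p=camera_params(n);E=np.array(p["extrinsics"])
    return cv2.projectPoints(np.array(P,float).reshape(-1,3),cv2.Rodrigues(E[:3,:3])[0],E[:3,3],np.array(p["mtx"]),np.array(p["dist"]))[0][:,0]
def two(a,b):
    (c1,d1),(c2,d2)=ray("top",a),ray("scene",b)
    s=np.linalg.lstsq(np.c_[d1,-d2],c2-c1,rcond=None)[0]
    p,q=c1+s[0]*d1,c2+s[1]*d2;return (p+q)/2,np.linalg.norm(p-q)
E
python3 - <<'E'
from h import *
def crop(f,x,y,s=25,k=6):
    im=cv2.imread(f); return cv2.resize(im[y-s:y+s,x-s:x+s],None,fx=k,fy=k,interpolation=cv2.INTER_CUBIC)
a=np.hstack([crop("pics/top0.png",285,187),crop("pics/top0.png",141,196)])
b=np.hstack([crop("pics/scene0.png",213,218),crop("pics/scene0.png",374,238)])
cv2.imwrite("pics/m1.png",np.vstack([a,b]))
print(two((285,187),(213,218)),two((141,196),(374,238)))
print(onz("top",(285,187),.06),onz("top",(141,196),.165))
E
```

```text
(array([ 0.5519, -0.2112,  0.0478]), np.float64(2.2568168821194567e-05)) (array([0.4985, 0.1853, 0.1598]), np.float64(0.002899816423340678))
[ 0.55   -0.2101  0.06  ] [0.4973 0.1851 0.165 ]
```

View pics/m1.png

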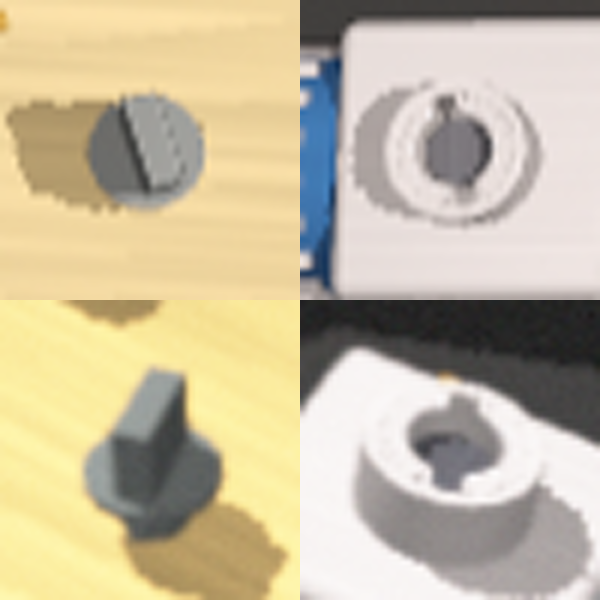

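```bash
python3 - <<'E'
from h import *
def loc(x,y,x0,y0): return (x0+(x+.5)/6-.5, y0+(y+.5)/6-.5)
# cap mask (top): low saturation near cap
im=cv2.imread("pics/top0.png");hsv=cv2.cvtColor(im,cv2.COLOR_BGR2HSV)
big=cv2.resize(im[162:212,260:310],None,fx=6,fy=6,interpolation=cv2.INTER_CUBIC);h=cv2.cvtColor(big,cv2.COLOR_BGR2HSV)
m=(h[...,1]<60).astype(np.uint8)
c=max(cv2.findContours(m,0,1)[0],key=cv2.contourArea);(x,y),r=cv2.minEnclosingCircle(c);print("flange",x,y,r,cv2.fitEllipse(c))
e=cv2.fitEllipse(c)[0]
print("flange ctr",onz("top",loc(*e,260,162),.042),"exp r px",30e-3*389/np.linalg.norm(onz("top",loc(*e,260,162),.042)-ray("top",(0,0))[0])*6)
# bar top: brightest grey
g=cv2.cvtColor(big,cv2.COLOR_BGR2GRAY)
print(np.round(g[150,80:215:5]),g[110,80:215:5],g[175,80:215:5])
for th in (135,145,155):
    mm=((g>th)&(h[...,1]<60)&(cv2.erode(m,np.ones((9,9)))>0)).astype(np.uint8)
    c=max(cv2.findContours(mm,0,1)[0],key=cv2.contourArea);rr=cv2.minAreaRect(c);b=cv2.boxPoints(rr)
    P=np.array([onz("top",loc(*q,260,162),.078) for q in b]);print("bar",th,P.mean(0),np.linalg.norm(P[1]-P[0]),np.linalg.norm(P[2]-P[1]))
    l=P[1]-P[0] if np.linalg.norm(P[1]-P[0])>np.linalg.norm(P[2]-P[1]) else P[2]-P[1]
    print(np.arctan2(l[1],l[0])%np.pi)
# slots
for n,a,b,o in (("top",(146,103),(166,190),(116,171)),("scene",(161,102),(145,185),(349,213))):
    A=onz(n,loc(*a,*o),.165);B=onz(n,loc(*b,*o),.165);print(n,A,B,"mid",(A+B)/2,"len",np.linalg.norm(A-B),"ang",np.arctan2(*(A-B)[1::-1]))
# pump case outline: white top face (top view) 
w=((hsv[...,2]>190)&(hsv[...,1]<40)).astype(np.uint8);w[:,:100]=0;w[:,200:]=0;w[:150]=0;w[250:]=0
w=cv2.morphologyEx(w,cv2.MORPH_CLOSE,np.ones((15,15)));c=max(cv2.findContours(w,0,1)[0],key=cv2.contourArea)
b=cv2.boxPoints(cv2.minAreaRect(c));P=np.array([onz("top",q,.135) for q in b]);print("case",P,P.mean(0))
# neck rim outer
big=cv2.resize(im[171:221,116:166],None,fx=6,fy=6,interpolation=cv2.INTER_CUBIC);g=cv2.cvtColor(big,cv2.COLOR_BGR2GRAY)
d=(g<150).astype(np.uint8);d[:, :110]=0;d[:,200:]=0;d[:95]=0;d[205:]=0
c=max(cv2.findContours(d,0,1)[0],key=cv2.contourArea);print("bore",cv2.minEnclosingCircle(c),cv2.fitEllipse(c))
e=cv2.minEnclosingCircle(c)[0];print(onz("top",loc(*e,116,171),.165))
E
```

```text
flange 147.1060028076172 151.4248809814453 58.89979553222656 ((146.69712829589844, 151.44308471679688), (114.02328491210938, 115.74915313720703), 100.2206802368164)
flange ctr [ 0.5533 -0.2087  0.042 ] exp r px 59.24528630376098
[156 135 113 106 108 108 107 108 110  99  76  71 142 158 159 160 160 161
 167 145 150 162 159 160 155 198 216] [148 148 148 148 142 128 109 109  75 103 169 158 158 158 157 164 165 148
 157 159 163 180 202 207 207 207 207] [157 159 150 125 104 108 108 108 108 108 108  99  66  83 140 171 165 164
 165 155 144 149 161 165 191 215 222]
bar 135 [ 0.5476 -0.2131  0.078 ] 0.052675532431327284 0.038024818322824123
3.0949895592308225
bar 145 [ 0.5481 -0.214   0.078 ] 0.03585786591348803 0.052475686304615896
0.012531416898309722
bar 155 [ 0.5523 -0.2165  0.078 ] 0.028129119281221148 0.050833375181142865
0.3325516190050415
top [0.5196 0.1897 0.165 ] [0.4806 0.1779 0.165 ] mid [0.5001 0.1838 0.165 ] len 0.04069512925662504 ang 0.29425294323968415
scene [0.4796 0.1771 0.165 ] [0.5214 0.1907 0.165 ] mid [0.5005 0.1839 0.165 ] len 0.04397211319701521 ang -2.8276458946518117
case [[0.5565 0.3117 0.135 ]
 [0.5624 0.1148 0.135 ]
 [0.4291 0.1065 0.135 ]
 [0.4236 0.2997 0.135 ]] [0.4929 0.2082 0.135 ]
bore ((155.0, 143.5), 48.56191635131836) ((156.5779266357422, 146.9022674560547), (65.47492218017578, 86.21952056884766), 170.2742156982422)
[0.5014 0.1843 0.165 ]
```

```bash
python3 - <<'E'
from h import *
def loc(x,y,x0,y0): return (x0+(x+.5)/6-.5, y0+(y+.5)/6-.5)
im=cv2.imread("pics/scene0.png")
S=[onz("scene",loc(x,y-300,188,193),.078) for x,y in((112,434),(152,369),(187,374),(148,440))];S=np.array(S)
print("scene bar",S.mean(0),S[:,:2]);
for a,b in((0,1),(3,2),(0,3),(1,2)):
    d=S[b]-S[a];print(np.linalg.norm(d),np.arctan2(d[1],d[0]))
# top: sub-pixel edge rows
t=cv2.imread("pics/top0.png");big=cv2.resize(t[162:212,260:310],None,fx=6,fy=6,interpolation=cv2.INTER_CUBIC);g=cv2.cvtColor(big,cv2.COLOR_BGR2GRAY).astype(int)
L=[];R=[]
for y in range(110,180,5):
    r=g[y];x=105+int(np.argmin(r[105:160]));xl=x+int(np.argmax(r[x:]>125));xr=xl+20+int(np.argmin(r[xl+20:xl+55]))
    L.append(onz("top",loc(xl,y,260,162),.078)[:2]);R.append(onz("top",loc(xr,y,260,162),.078)[:2])
for Q in(L,R):
    Q=np.array(Q);s=np.polyfit(Q[:,0],Q[:,1],1);print(np.arctan(s[0]),"y at x=.55:",np.polyval(s,.55))
print("c_top",ray("top",(0,0))[0])
E
```

```text
scene bar [ 0.5551 -0.208   0.078 ] [[ 0.5789 -0.2081]
 [ 0.5374 -0.2217]
 [ 0.5313 -0.208 ]
 [ 0.5731 -0.1941]]
0.043637582544164354 -2.825227980705433
0.04402585985601352 -2.8201971563231214
0.01521138383175634 1.963251006321607
0.015025429544095215 1.9901043748300296
0.3332716431786932 y at x=.55: -0.20189222872086082
0.3471956742696188 y at x=.55: -0.2207562061952413
c_top [ 0.3673 -0.1122  1.2051]
```

The two views agree. The cap is at (0.554, -0.209) with its bar at 0.33 rad. The mouth is at (0.500, 0.184) with its slots at 0.30 rad, and the sizes check out. Next I'll approach with a half-turn flip, so joint 7 has range left for the twist.

Emit:
{"name": "step_arm", "arguments": {"commands": [85, 0.053, 0.0615, 0, 0, 0, 0.055, 85, 0.106, 0.123, 0, 0, 0, 0.11, 85, 0.159, 0.1845, 0, 0, 0, 0.165, 85, 0.212, 0.246, 0, 0, 0, 0.22, 85, 0.265, 0.3075, 0, 0, 0, 0.275, 85, 0.318, 0.369, 0, 0, 0, 0.33, 85, 0.371, 0.4305, 0, 0, 0, 0.385, 85, 0.424, 0.492, 0, 0, 0, 0.44, 85, 0.477, 0.5535, 0, 0, 0, 0.495, 85, 0.53, 0.615, 0, 0, 0, 0.55], "squeeze": 30}}

```text
clock: 1.35
position: [0.555, -0.2084, 0.2311]
ee_rot: [0.488, 0.873, -0.0, -0.0]
ft_force: [0.4, 0.1, 0.6]
grip_width: 0.994
grasp_force: 0.0
```

Emit:
{"name": "step_arm", "arguments": {"commands": [85, 0, 0, 0, 0, 0, 0.055, 85, 0, 0, 0, 0, 0, 0.11, 85, 0, 0, 0, 0, 0, 0.165, 85, 0, 0, 0, 0, 0, 0.22, 85, 0, 0, 0, 0, 0, 0.275, 85, 0, 0, 0, 0, 0, 0.33, 85, 0, 0, 0, 0, 0, 0.385, 85, 0, 0, 0, 0, 0, 0.432, 85, 0, 0, 0, 0, 0, 0.432, 85, 0, 0, 0, 0, 0, 0.432]}}

```text
clock: 2.6
position: [0.5542, -0.2097, 0.2312]
ee_rot: [-0.163, 0.987, 0.0, -0.0]
ft_force: [0.7, 0.6, -0.9]
grip_width: 0.992
grasp_force: 0.0
```

```bash
cat >> h.py <<'E'
from scipy.spatial.transform import Rotation as Ro
def st():
    o=get_obs();M=Ro.from_quat(o["ee_rot"]).as_matrix()
    print("t",o["clock"],"pos",o["position"],"yaw x",np.arctan2(M[1,0],M[0,0]),"z",M[:,2],"\nq",o["joint_pos"],"F",o["ft_force"],"T",o["torque"],"w",o["grip_width"]*85.4,o["grasp_force"])
E
python3 -c "from h import *;st()"
```

```text
t 2.6 pos [ 0.5542 -0.2097  0.2312] yaw x -2.813781769320813 z [-0.0003  0.0002 -1.    ] 
q [ 0.8712  0.3479 -0.736   1.5201  0.2358  1.3651  2.0152] F [ 0.7209  0.5774 -0.8615] T [0.0531 0.0102 0.0357] w 84.72975014555927 0.0
```

Emit:
{"name": "step_arm", "arguments": {"commands": [85, 0, 0, -0.05, 0, 0, 0, 85, 0, 0, -0.1, 0, 0, 0, 85, 0, 0, -0.15, 0, 0, 0, 85, 0, 0, -0.2, 0, 0, 0, 85, 0, 0, -0.25, 0, 0, 0, 85, 0, 0, -0.28, 0, 0, 0, 85, 0, 0, -0.3, 0, 0, 0, 85, 0, 0, -0.307, 0, 0, 0, 85, 0, 0, -0.307, 0, 0, 0, 85, 0, 0, -0.307, 0, 0, 0]}}

```text
clock: 3.85
position: [0.5549, -0.2098, 0.0479]
ee_rot: [-0.165, 0.986, -0.0, 0.0]
ft_force: [0.7, -0.4, -1.1]
grip_width: 0.993
grasp_force: 0.0
```

Emit:
{"name": "step_arm", "arguments": {"commands": [60, 0, 0, 0, 0, 0, 0, 50, 0, 0, 0, 0, 0, 0, 40, 0, 0, 0, 0, 0, 0, 32, 0, 0, 0, 0, 0, 0, 26, 0, 0, 0, 0, 0, 0, 20, 0, 0, 0, 0, 0, 0, 10, 0, 0, 0, 0, 0, 0, 10, 0, 0, 0, 0, 0, 0, 10, 0, 0, 0, 0, 0, 0, 10, 0, 0, 0, 0, 0, 0], "squeeze": 40}}

```text
clock: 5.1
position: [0.5544, -0.2096, 0.0472]
ee_rot: [-0.165, 0.986, 0.0, 0.0]
ft_force: [-0.5, -0.4, 0.8]
grip_width: 0.202
grasp_force: 41.1
```

```bash
python3 -c "
from h import *;st()
cv2.imwrite('pics/s1.png',cv2.resize(camera('scene')[140:290,130:330,::-1],None,fx=3,fy=3))"
```

```text
t 5.1 pos [ 0.5544 -0.2096  0.0472] yaw x -2.810353418332986 z [ 0.0001  0.     -1.    ] 
q [ 0.8197  0.524  -0.6734  1.7109  0.3706  1.0377  1.9223] F [-0.527  -0.4326  0.8095] T [-0.009  -0.0697 -0.0017] w 17.219630762431873 41.107404828071594
```

View pics/s1.png

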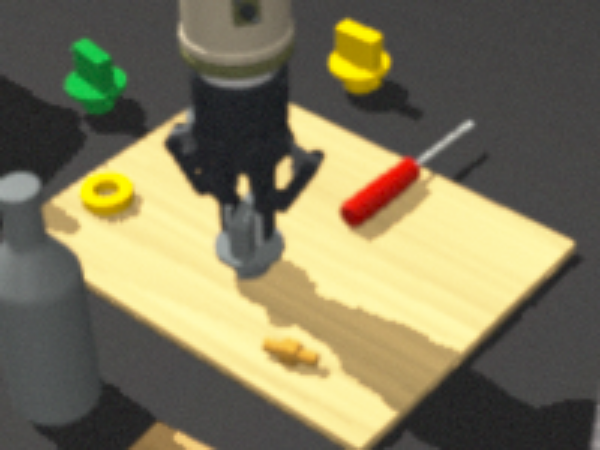

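Gripped at 17.2 mm on the 18 mm bar, with nothing disturbed. Next I'll lift it and carry it to above the mouth.

Emit:
{"name": "step_arm", "arguments": {"commands": [10, 0, 0, 0.03, 0, 0, 0, 10, 0, 0, 0.08, 0, 0, 0, 10, 0, 0, 0.14, 0, 0, 0, 10, 0, 0, 0.2, 0, 0, 0, 10, 0, 0, 0.26, 0, 0, 0, 10, 0, 0, 0.31, 0, 0, 0, 10, 0, 0, 0.34, 0, 0, 0, 10, 0, 0, 0.355, 0, 0, 0, 10, 0, 0, 0.355, 0, 0, 0, 10, 0, 0, 0.355, 0, 0, 0]}}

```text
clock: 6.4
position: [0.5539, -0.2096, 0.259]
ee_rot: [-0.165, 0.986, 0.001, -0.001]
ft_force: [-0.4, -0.4, -1.5]
grip_width: 0.203
grasp_force: 40.9
```

Emit:
{"name": "step_arm", "arguments": {"commands": [10, -0.005, 0.03, 0, 0, 0, 0, 10, -0.015, 0.1, 0, 0, 0, 0, 10, -0.025, 0.18, 0, 0, 0, 0, 10, -0.036, 0.26, 0, 0, 0, -0.002, 10, -0.047, 0.34, 0, 0, 0, -0.004, 10, -0.058, 0.42, 0, 0, 0, -0.006, 10, -0.069, 0.5, 0, 0, 0, -0.008, 10, -0.08, 0.58, 0, 0, 0, -0.0086, 10, -0.087, 0.635, 0, 0, 0, -0.0086, 10, -0.09, 0.656, 0, 0, 0, -0.0086]}}

```text
clock: 7.65
position: [0.4986, 0.1871, 0.26]
ee_rot: [-0.154, 0.988, 0.0, -0.0]
ft_force: [0.7, -0.6, -1.7]
grip_width: 0.204
grasp_force: 40.8
```

```bash
python3 - <<'E'
from h import *
st()
s=camera('scene');t=camera('top')
a=cv2.resize(s[150:300,320:440,::-1],(480,600));b=cv2.resize(t[150:250,90:150+5,::-1],(320,492))
cv2.imwrite('pics/s2.png',a);
print(proj("scene",[.5003,.184,.165]),proj("top",[.5003,.184,.165]))
E
```

```text
t 7.65 pos [0.4986 0.1871 0.26  ] yaw x -2.8330077017005584 z [-0.0005  0.0004 -1.    ] 
q [ 0.4159  0.2332 -0.9843  1.6221  0.1963  1.3924  1.2884] F [ 0.6826 -0.5642 -1.6915] T [-0.0507 -0.0434 -0.0211] w 17.413517751864234 40.840158462524414
[[374.208  236.3531]] [[141.5061 194.8954]]
```

View pics/s2.png

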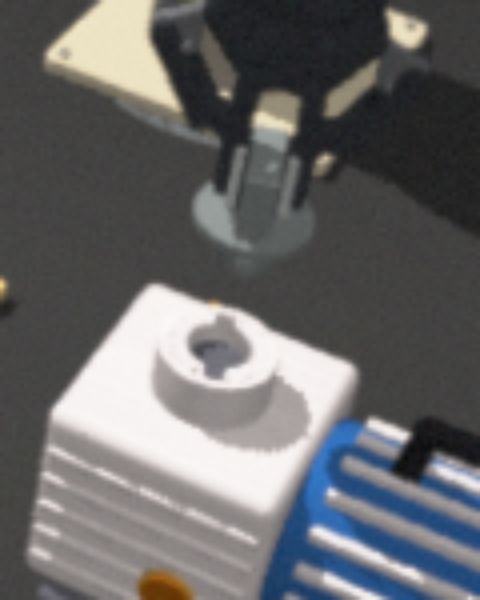

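The picture shows the cap held upright above the neck: flange near crop (253,215), rim centre near (215,348). I'll lower it to just above the rim and compare.

Emit:
{"name": "step_arm", "arguments": {"commands": [10, 0, 0, -0.02, 0, 0, 0, 10, 0, 0, -0.04, 0, 0, 0, 10, 0, 0, -0.06, 0, 0, 0, 10, 0, 0, -0.075, 0, 0, 0, 10, 0, 0, -0.085, 0, 0, 0, 10, 0, 0, -0.088, 0, 0, 0, 10, 0, 0, -0.088, 0, 0, 0, 10, 0, 0, -0.088, 0, 0, 0, 10, 0, 0, -0.088, 0, 0, 0, 10, 0, 0, -0.088, 0, 0, 0]}}

```text
clock: 9.0
position: [0.5004, 0.184, 0.2075]
ee_rot: [-0.152, 0.988, 0.0, 0.0]
ft_force: [0.0, 0.4, -2.7]
grip_width: 0.207
grasp_force: 40.9
```

```bash
python3 - <<'E'
from h import *
st()
s=camera('scene');t=camera('top')
a=cv2.resize(s[200:260,345:405,::-1],(600,600),interpolation=cv2.INTER_CUBIC)
p=get_obs()["position"]
th=np.linspace(0,2*np.pi,60)
def dr(c,r,col):
    P=np.c_[c[0]+r*np.cos(th),c[1]+r*np.sin(th),th*0+c[2]]
    q=((proj("scene",P)-[345,200]+.5)*10-.5).astype(int)
    cv2.polylines(a,[q],True,col,1)
f=p+[0,0,-.005];dr(f,.030,(0,0,255));dr((.5003,.184,.165),.032,(0,255,0))
cv2.imwrite('pics/s3.png',a)
E
```

```text
t 9.0 pos [0.5004 0.184  0.2075] yaw x -2.837345312897016 z [ 0.0002  0.0001 -1.    ] 
q [ 0.4035  0.2739 -0.97    1.6982  0.2342  1.2931  1.2611] F [ 0.0337  0.4137 -2.6568] T [0.0385 0.0171 0.0077] w 17.713578027767714 40.86441457271576
```

View pics/s3.png

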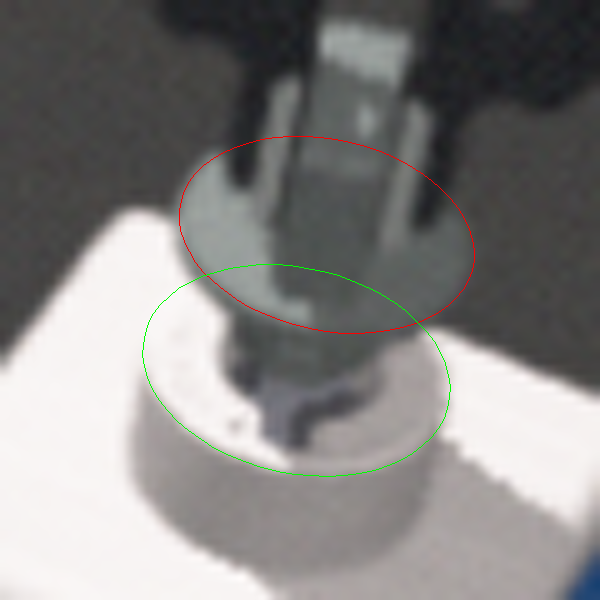

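The red circle (predicted flange) matches the real one. The rim sits about 0.5–0.8 px left of the green circle, so I'll shift about 1 mm and lower gently.

Emit:
{"name": "step_arm", "arguments": {"commands": [10, 0.001, -0.0015, -0.004, 0, 0, 0, 10, 0.001, -0.0015, -0.008, 0, 0, 0, 10, 0.001, -0.0015, -0.012, 0, 0, 0, 10, 0.001, -0.0015, -0.016, 0, 0, 0, 10, 0.001, -0.0015, -0.02, 0, 0, 0, 10, 0.001, -0.0015, -0.023, 0, 0, 0, 10, 0.001, -0.0015, -0.025, 0, 0, 0, 10, 0.001, -0.0015, -0.027, 0, 0, 0, 10, 0.001, -0.0015, -0.028, 0, 0, 0, 10, 0.001, -0.0015, -0.028, 0, 0, 0]}}

```text
clock: 10.35
position: [0.5006, 0.1836, 0.1905]
ee_rot: [-0.152, 0.988, 0.0, -0.0]
ft_force: [-3.5, 3.4, 2.2]
grip_width: 0.204
grasp_force: 41.3
```

```bash
python3 -c "from h import *;st()"
```

```text
t 10.35 pos [0.5006 0.1836 0.1905] yaw x -2.8367274947151855 z [-0.0004  0.0006 -1.    ] 
q [ 0.3971  0.2902 -0.9645  1.7201  0.2487  1.2621  1.2514] F [-3.531   3.3992  2.1818] T [ 0.8474  0.8698 -0.0051] w 17.45987256620708 41.26475393772125
```

Emit:
{"name": "step_arm", "arguments": {"commands": [10, -0.0005, 0.0007, 0, 0, 0, 0, 10, -0.001, 0.0014, 0, 0, 0, 0, 10, -0.0013, 0.0018, 0, 0, 0, 0, 10, -0.0013, 0.0018, -0.001, 0, 0, 0, 10, -0.0013, 0.0018, -0.002, 0, 0, 0, 10, -0.0013, 0.0018, -0.003, 0, 0, 0, 10, -0.0013, 0.0018, -0.004, 0, 0, 0, 10, -0.0013, 0.0018, -0.005, 0, 0, 0, 10, -0.0013, 0.0018, -0.005, 0, 0, 0, 10, -0.0013, 0.0018, -0.005, 0, 0, 0]}}

```text
clock: 11.6
position: [0.5004, 0.1839, 0.1876]
ee_rot: [-0.151, 0.988, -0.0, 0.0]
ft_force: [-0.3, -2.4, 3.4]
grip_width: 0.204
grasp_force: 41.6
```

```bash
python3 -c "from h import *;st()"
```

```text
t 11.6 pos [0.5004 0.1839 0.1876] yaw x -2.83764320557606 z [ 0.0002 -0.0003 -1.    ] 
q [ 0.3948  0.2923 -0.9635  1.7245  0.2519  1.2564  1.2472] F [-0.3422 -2.3726  3.4359] T [-0.732   0.1315  0.0094] w 17.447234233735983 41.62165582180023
```

It's within the slots, since the force follows the spring (about 6 N at 12.4 mm). I'll press on to about 22.5 mm below the mouth.

Emit:
{"name": "step_arm", "arguments": {"commands": [10, 0, -0.0007, -0.002, 0, 0, 0, 10, 0, -0.0007, -0.004, 0, 0, 0, 10, 0, -0.0007, -0.006, 0, 0, 0, 10, 0, -0.0007, -0.008, 0, 0, 0, 10, 0, -0.0007, -0.01, 0, 0, 0, 10, 0, -0.0007, -0.012, 0, 0, 0, 10, 0, -0.0007, -0.012, 0, 0, 0, 10, 0, -0.0007, -0.012, 0, 0, 0, 10, 0, -0.0007, -0.012, 0, 0, 0, 10, 0, -0.0007, -0.012, 0, 0, 0]}}

```text
clock: 12.85
position: [0.5003, 0.1839, 0.1806]
ee_rot: [-0.152, 0.988, 0.0, 0.0]
ft_force: [0.0, -1.4, 6.0]
grip_width: 0.203
grasp_force: 42.0
```

```bash
python3 -c "from h import *;st()"
```

```text
t 12.85 pos [0.5003 0.1839 0.1806] yaw x -2.837348889343005 z [ 0.0004  0.0002 -1.    ] 
q [ 0.392   0.2991 -0.9611  1.7337  0.258   1.2431  1.2428] F [ 0.016  -1.3747  5.96  ] T [-0.5955  0.1418  0.0442] w 17.36839192008562 42.02024281024933
```

Emit:
{"name": "step_arm", "arguments": {"commands": [10, 0, -0.0002, -0.001, 0, 0, 0, 10, 0, -0.0004, -0.002, 0, 0, 0, 10, 0, -0.0004, -0.003, 0, 0, 0, 10, 0, -0.0004, -0.004, 0, 0, 0, 10, 0, -0.0004, -0.005, 0, 0, 0, 10, 0, -0.0004, -0.005, 0, 0, 0, 10, 0, -0.0004, -0.005, 0, 0, 0, 10, 0, -0.0004, -0.005, 0, 0, 0, 10, 0, -0.0004, -0.005, 0, 0, -0.01, 10, 0, -0.0004, -0.005, 0, 0, -0.02]}}

```text
clock: 14.1
position: [0.5005, 0.1841, 0.1779]
ee_rot: [-0.12, 0.993, 0.0, 0.001]
ft_force: [-0.3, -0.5, 7.8]
grip_width: 0.205
grasp_force: 42.3
```

```bash
python3 -c "from h import *;st()"
```

```text
t 14.1 pos [0.5005 0.1841 0.1779] yaw x -2.9008243164201675 z [ 0.001   0.0008 -1.    ] 
q [ 0.3829  0.2983 -0.9498  1.7375  0.2557  1.2361  1.1809] F [-0.2946 -0.5479  7.8348] T [-0.312   0.1878  0.0241] w 17.52295909308385 42.306575775146484
```

Emit:
{"name": "step_arm", "arguments": {"commands": [10, 0, 0, 0, 0, 0, -0.015, 10, 0, 0, 0, 0, 0, -0.03, 10, 0, 0, 0, 0, 0, -0.045, 10, 0, 0, 0, 0, 0, -0.06, 10, 0, 0, 0, 0, 0, -0.08, 10, 0, 0, 0, 0, 0, -0.1, 10, 0, 0, 0, 0, 0, -0.12, 10, 0, 0, 0, 0, 0, -0.14, 10, 0, 0, 0, 0, 0, -0.16, 10, 0, 0, 0, 0, 0, -0.18]}}

```text
clock: 15.35
position: [0.5006, 0.1844, 0.178]
ee_rot: [0.162, 0.987, 0.001, 0.001]
ft_force: [-0.2, -0.3, 8.3]
grip_width: 0.203
grasp_force: 42.3
```

```bash
python3 -c "from h import *;st()"
```

```text
t 15.35 pos [0.5006 0.1844 0.178 ] yaw x 2.816017634283949 z [ 0.0015  0.0013 -1.    ] 
q [ 0.3133  0.2727 -0.8612  1.7401  0.2184  1.227   0.6417] F [-0.1551 -0.3109  8.2601] T [-0.1345  0.0164  0.0542] w 17.316600186339148 42.29326128959656
```

Emit:
{"name": "step_arm", "arguments": {"commands": [10, 0, 0, 0, 0, 0, -0.012, 10, 0, 0, 0, 0, 0, -0.024, 10, 0, 0, 0, 0, 0, -0.036, 10, 0, 0, 0, 0, 0, -0.048, 10, 0, 0, 0, 0, 0, -0.056, 10, 0, 0, 0, 0, 0, -0.062, 10, 0, 0, 0, 0, 0, -0.067, 10, 0, 0, 0, 0, 0, -0.07, 10, 0, 0, 0, 0, 0, -0.07, 10, 0, 0, 0, 0, 0, -0.07]}}

```text
clock: 16.6
position: [0.5006, 0.1844, 0.178]
ee_rot: [0.268, 0.963, 0.001, 0.001]
ft_force: [-0.4, -0.7, 8.1]
grip_width: 0.203
grasp_force: 42.3
```

```bash
python3 -c "from h import *;st()"
```

```text
t 16.6 pos [0.5006 0.1844 0.178 ] yaw x 2.598132141971595 z [ 0.0015  0.0013 -1.    ] 
q [ 0.2877  0.2646 -0.8294  1.7412  0.2062  1.2243  0.4328] F [-0.4375 -0.7224  8.0805] T [-0.0606  0.0547  0.0338] w 17.363170703410603 42.294961810112
```

Emit:
{"name": "step_arm", "arguments": {"commands": [10, 0, 0, 0, 0, 0, -0.003, 10, 0, 0, 0, 0, 0, -0.006, 10, 0, 0, 0, 0, 0, -0.009, 10, 0, 0, 0, 0, 0, -0.012, 10, 0, 0, 0, 0, 0, -0.015, 10, 0, 0, 0, 0, 0, -0.018, 10, 0, 0, 0, 0, 0, -0.02, 10, 0, 0, 0, 0, 0, -0.02, 10, 0, 0, 0, 0, 0, -0.02, 10, 0, 0, 0, 0, 0, -0.02]}}

```text
clock: 17.85
position: [0.5003, 0.1841, 0.1779]
ee_rot: [0.298, 0.954, 0.0, 0.0]
ft_force: [-1.6, -1.8, 9.2]
grip_width: 0.202
grasp_force: 42.4
```

```bash
python3 -c "from h import *;st()"
```

```text
t 17.85 pos [0.5003 0.1841 0.1779] yaw x 2.5353618097066666 z [ 0.0009  0.0007 -1.    ] 
q [ 0.2806  0.2624 -0.8205  1.7418  0.203   1.2242  0.3725] F [-1.6097 -1.7714  9.184 ] T [-0.3269  0.4004  0.144 ] w 17.290928315863862 42.43760526180267
```

Emit:
{"name": "step_arm", "arguments": {"commands": [10, 0, 0, 0, 0, 0, -0.002, 10, 0, 0, 0, 0, 0, -0.004, 10, 0, 0, 0, 0, 0, -0.006, 10, 0, 0, 0, 0, 0, -0.008, 10, 0, 0, 0, 0, 0, -0.008, 10, 0, 0, 0, 0, 0, -0.008, 10, 0, 0, 0, 0, 0, -0.008, 10, 0, 0, 0, 0, 0, -0.008, 10, 0, 0, 0, 0, 0, -0.008, 10, 0, 0, 0, 0, 0, -0.008]}}

```text
clock: 19.1
position: [0.5002, 0.1839, 0.1779]
ee_rot: [0.31, 0.951, 0.0, 0.0]
ft_force: [-2.3, -2.2, 9.9]
grip_width: 0.198
grasp_force: 42.6
```

```bash
python3 -c "from h import *;st()"
```

```text
t 19.1 pos [0.5002 0.1839 0.1779] yaw x 2.5103921147522783 z [ 0.0004  0.0002 -1.    ] 
q [ 0.2777  0.2615 -0.8169  1.7421  0.2018  1.2245  0.3484] F [-2.3079 -2.2127  9.8861] T [-0.5247  0.6873  0.2448] w 16.872602595679837 42.60916471481323
```

Emit:
{"name": "step_arm", "arguments": {"commands": [10, 0, 0, 0, 0, 0, -0.002, 10, 0, 0, 0, 0, 0, -0.004, 10, 0, 0, 0, 0, 0, -0.006, 10, 0, 0, 0, 0, 0, -0.008, 10, 0, 0, 0, 0, 0, -0.008, 10, 0, 0, 0, 0, 0, -0.008, 10, 0, 0, 0, 0, 0, -0.008, 10, 0, 0, 0, 0, 0, -0.008, 10, 0, 0, 0, 0, 0, -0.008, 10, 0, 0, 0, 0, 0, -0.008]}}

```text
clock: 20.35
position: [0.5001, 0.1839, 0.1779]
ee_rot: [0.322, 0.947, 0.0, 0.0]
ft_force: [-2.7, -3.3, 10.9]
grip_width: 0.201
grasp_force: 43.0
```

```bash
python3 -c "from h import *;st()"
```

```text
t 20.35 pos [0.5001 0.1839 0.1779] yaw x 2.485779365635536 z [ 0.0004 -0.0001 -1.    ] 
q [ 0.2749  0.2606 -0.8135  1.7422  0.2007  1.2244  0.3246] F [-2.7122 -3.3261 10.8835] T [-0.5864  0.7636  0.665 ] w 17.195598916000815 42.990556955337524
```

Hard stop felt at 0.67 N·m. I'll ease the twist and let the spring lift the cap into the pockets.

Emit:
{"name": "step_arm", "arguments": {"commands": [10, 0, 0, 0, 0, 0, 0.003, 10, 0, 0, 0, 0, 0, 0.006, 10, 0, 0, 0, 0, 0, 0.008, 10, 0, 0, 0.001, 0, 0, 0.008, 10, 0, 0, 0.002, 0, 0, 0.008, 10, 0, 0, 0.003, 0, 0, 0.008, 10, 0, 0, 0.004, 0, 0, 0.008, 10, 0, 0, 0.005, 0, 0, 0.008, 10, 0, 0, 0.005, 0, 0, 0.008, 10, 0, 0, 0.005, 0, 0, 0.008]}}

```text
clock: 21.6
position: [0.5, 0.1838, 0.1803]
ee_rot: [0.311, 0.951, 0.0, -0.0]
ft_force: [-1.0, 2.8, -1.3]
grip_width: 0.205
grasp_force: 41.0
```

```bash
python3 -c "from h import *;st()"
```

```text
t 21.6 pos [0.5    0.1838 0.1803] yaw x 2.5099358271337557 z [-0.0001  0.0004 -1.    ] 
q [ 0.2789  0.259  -0.8173  1.7391  0.1992  1.2295  0.3502] F [-1.0071  2.8329 -1.2689] T [0.5135 0.0213 0.1657] w 17.495807170240898 40.968666672706604
```

Emit:
{"name": "step_arm", "arguments": {"commands": [22, 0, 0, 0, 0, 0, 0, 26, 0, 0, 0, 0, 0, 0, 32, 0, 0, 0, 0, 0, 0, 40, 0, 0, 0, 0, 0, 0, 50, 0, 0, 0, 0, 0, 0, 60, 0, 0, 0, 0, 0, 0, 60, 0, 0, 0, 0, 0, 0, 60, 0, 0, 0.02, 0, 0, 0, 60, 0, 0, 0.05, 0, 0, 0, 60, 0, 0, 0.1, 0, 0, 0]}}

```text
clock: 22.85
position: [0.5, 0.1834, 0.2417]
ee_rot: [0.311, 0.951, -0.0, -0.0]
ft_force: [0.7, -0.9, -0.1]
grip_width: 0.698
grasp_force: 0.0
```

Emit:
{"name": "step_arm", "arguments": {"commands": [60, 0, 0, 0.05, 0, 0, 0, 60, -0.02, -0.05, 0.1, 0, 0, 0, 60, -0.04, -0.1, 0.1, 0, 0, 0, 60, -0.06, -0.18, 0.1, 0, 0, 0, 60, -0.06, -0.26, 0.1, 0, 0, 0, 60, -0.06, -0.34, 0.1, 0, 0, 0, 60, -0.06, -0.42, 0.1, 0, 0, 0, 60, -0.06, -0.5, 0.1, 0, 0, 0, 60, -0.06, -0.5, 0.1, 0, 0, 0, 60, -0.06, -0.5, 0.1, 0, 0, 0]}}

```text
clock: 24.1
position: [0.4645, -0.1157, 0.3013]
ee_rot: [0.31, 0.951, 0.0, 0.001]
ft_force: [-0.6, 0.2, -0.2]
grip_width: 0.706
grasp_force: 0.0
```

```bash
python3 - <<'E'
from h import *
st()
s=camera('scene');t=camera('top')
def c(im,n):
    x,y=proj(n,[.5003,.184,.18])[0].astype(int);x0,y0=x-25,y-30
    a=cv2.resize(im[y0:y0+60,x0:x0+50,::-1],None,fx=8,fy=8,interpolation=cv2.INTER_CUBIC)
    th=np.linspace(0,2*np.pi,60)
    for z,col in((.165+.012,(0,255,0)),(.165+.009,(0,0,255))):
        P=np.c_[.5003+.03*np.cos(th),.184+.03*np.sin(th),th*0+z]
        cv2.polylines(a,[((proj(n,P)-[x0,y0]+.5)*8-.5).astype(int)],True,col,1)
    return a
cv2.imwrite('pics/s4.png',np.hstack([c(s,"scene"),c(t,"top")]))
E
```

```text
t 24.1 pos [ 0.4645 -0.1157  0.3013] yaw x 2.5102353719367656 z [ 0.0012  0.0002 -1.    ] 
q [ 0.6968  0.004  -0.5429  1.6949  0.0017  1.4422  1.0931] F [-0.5502  0.2487 -0.185 ] T [0.0498 0.032  0.0721] w 60.3139877171079 0.0
```

View pics/s4.png

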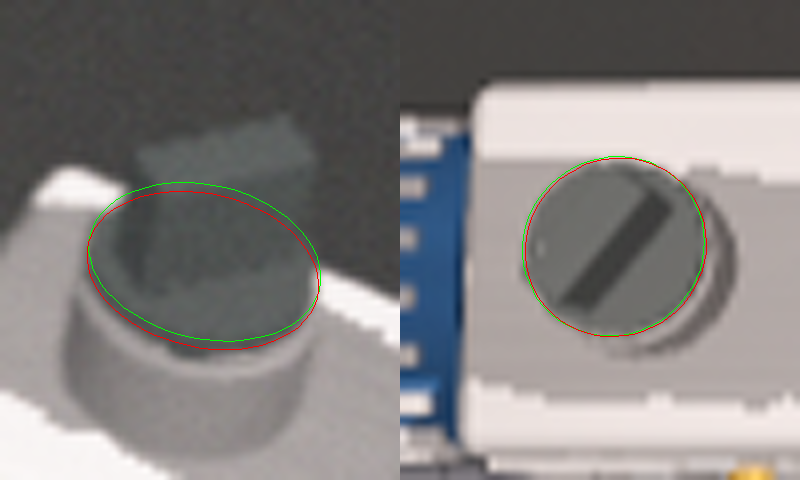

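The cap sits in the neck and is turned well round. I'll check its locked height by outlining the bar top and the flange underside for both heights.

```bash
python3 - <<'E'
from h import *
s=np.mean([camera('scene') for _ in range(6)],0)
x,y=proj("scene",[.5003,.184,.18])[0].astype(int);x0,y0=x-20,y-25
b=s[y0:y0+40,x0:x0+40,::-1]; b=np.clip((b-30)*2.2,0,255).astype(np.uint8)
b=cv2.resize(b,None,fx=14,fy=14,interpolation=cv2.INTER_CUBIC)
th=np.linspace(0,2*np.pi,60);w=-.62;R=np.array([[np.cos(w),-np.sin(w)],[np.sin(w),np.cos(w)]])
for d,col in((.018,(0,255,0)),(.021,(0,0,255))):
    o=.165-d
    C=np.array([[.023,.009],[.023,-.009],[-.023,-.009],[-.023,.009]])@R.T+[.5003,.184]
    for P in (np.c_[C,np.full(4,o+.066)],np.c_[.5003+.03*np.cos(th),.184+.03*np.sin(th),th*0+o+.024]):
        cv2.polylines(b,[((proj("scene",P)-[x0,y0]+.5)*14-.5).astype(int)],True,col,1)
cv2.imwrite('pics/s5.png',b)
E
```

```text
(no output)
```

View pics/s5.png

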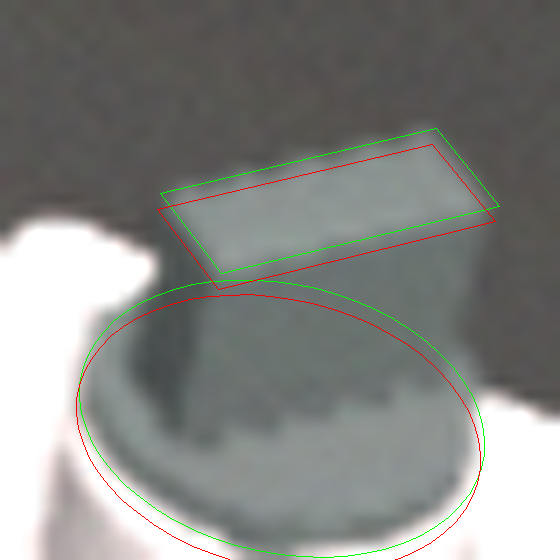

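The bar top's lower edges and the flange underside both match the green outline, so the cap is at the locked height. The gripper is clear and the other things were not touched.

```bash
python3 -c "
from workcell import *
print(hand_in())"
```

```text
the job is handed in; nothing more can be done
None
```

The cap is back on the pump's neck: pressed in, twisted clockwise to the stop, and released at what the camera shows to be the locked height. The job was handed in with the gripper clear, about 25 s on the robot's clock and about 14 N at most at the wrist in any reading.

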